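Tilt the long ruler out of the half-covered drawer

ROBOT

A 7-joint arm with a two-finger parallel gripper is mounted at the origin on the work surface. World frame = base frame: x ahead of the robot, y to its left, z up, the work surface at z = 0. Lengths are in mm, angles in rad, forces in N, time in s.
With the tool pointing down it reaches from about 350 to 900 mm from the base axis. Payload 19.9 kg.
Tool frame: the origin (TCP) lies midway between the tips of the shut fingers; the grasp point (between the pads) lies 19 mm behind it (tcp_to_grasp is the distance from the TCP to the grasp point, in mm); z points along the fingers, y is the line along which they close (so a half turn about z gives the same grasp; the last joint's range is limited). The gripper opens to 94 mm and grips with 3 to 60 N. Pads are 16 mm wide; open, the fingers measure 119 mm over their backs; the gripper's body (75 mm by 177 mm) begins 78 mm behind the grasp point.
Start: joints at [1.153, 0.417, -0.01, 1.614, 0.005, 1.111, -0.053], TCP at [229.959, -581.135, 205.425] pointing down, gripper open.
Joint ranges: [-2.81, 2.81], [-0.39, 2.02], [-1.27, 1.25], [0.06, 2.57], [-1.19, 4.33], [0.19, 2], [-2.82, 2.82]. Speed limits (rad/s): [1.89, 1.89, 2.39, 2.39, 3.01, 3.01, 3.01].

INTERFACE

Orientations are given as a rotation vector (axis times angle).
In Python, from bench import observe, grab_frame, camera_params, close_job, tcp_to_grasp gives the robot as it stands.
- The arm moves only by the shell command python3 -m creep 'ROWS'. ROWS is JSON, a list of rows, each a list of 7 numbers: the turn, a rotation vector about the tool's x, y, z in rad, then the shift along the tool's x, y, z in m, then the closure, from -1 (fully open) to 1 (shut). In form: [[ax, ay, az, dx, dy, dz, jaw], ...]. A call has 1 to 10 rows; each row shifts and turns the commanded pose from where the row before left it, along the tool's axes as they then stand; what a row does not reach is not made up. A row lasts 1/10 s, in which the tool goes at most 50 mm and 8.59 degrees, less where a joint would pass 70% of its speed; a pose out of reach is approached as far as the arm can. A call is refused whole if a number of a shift passes 0.05 or a number of a turn 0.15, either way. A call with a gripper value outside its range is refused whole. The fingers move at their own pace and stop on an object; the grip force is fixed at half the most. Time passes only in rows, so rows that do not move let the fingers close. It gives the time, the measured TCP pose, the force, the opening and the grip force at its end, in the units of the state.
- observe(): the state, without advancing time (a new reading comes with each control period).
- grab_frame(name): name is "scene" or "top"; returns the picture (480x640x3 uint8, red, green, blue); there is no depth.
- camera_params(name): a dict with "K" (3x3 intrinsics, pixels), "R" (3x3) and "t" (3): a world point X has camera coordinates R X + t. Camera axes: x right, y down, z forward; pixel columns grow to the right and rows downward; lengths in mm; the calibration is good to about 2 mm. A picture is of the moment at which its call begins. camera_params takes no time and is no camera call.
- close_job(): hands the job in; it is judged then, once.
The state is a dict: "t": time; "joints": joint angles; "qd": joint speeds; "effort": joint torques, N m; "tool_pos": TCP position; "tool_rot": TCP orientation; "ft_force": force on the tool from outside, world axes, zero at the start; "torque": the same for the moment, N m; "grip_width": opening from 0.0 (shut) to 1.0 (fully open); "grip_force": force on a finger pad.
Only numpy, scipy, OpenCV 4.12 (cv2) and the standard library are available. Lean on these libraries where they do the work, as an engineer would, in place of code of your own. Each camera call takes 0.05 s, during which the arm holds its last target. There are 200 camera calls.

TASK

Pull the drawer of the low desktop unit open to its stop, then take the long aluminium ruler out of it: the drawer's mouth is shorter than the ruler, so tilt it and draw it out front end first, over the drawer's front. Finish while holding the ruler in the gripper, still and level, well clear of everything and about 10 cm above the unit's top, with the drawer left open, the eraser and the tape still in it, and the other things on the desk and on the unit left where they are.

Things in the scene. Friction and masses are not known exactly. Their poses are not given: they have to be found in the camera images.
- unit: low desktop drawer unit, all white, 360 deep (own x) x 300 wide (own y) x 122 high, fixed to the desk at the robot's right. Origin: centre of its underside, on the desk; own -x points out of its front, the way the drawer opens (roughly to the robot's left, +y); z up. Behind its front rail the top's underside is 108 above the desk.
- rail (a point): middle of the lower front edge of the unit's fixed front rail, which runs along own y in the plane of the unit's front (own x = -180): 94 above the desk. What comes out of the rear of the drawer must pass below it.
- drawer (a joint): the unit's only drawer, slides out along own -x: 0 closed, 0.20 (m) at its stop; 2 N friction, stays where left. Inside: floor 22 above the desk, 341 long, 248 wide, sides 88 high, front panel 14 thick with upper edge 108 above the desk. The panel's inner face is ahead of the rail by the opening, so the mouth is at most 200 long; the rear stays under the unit's top.
- handle (a point): middle of the drawer's handle bar: a steel bar 10 thick, 120 long along the unit's own y, centre line 40 mm in front of the front panel (in front of it along the unit's own -x), 85 above the desk; moves with the drawer
- ruler: aluminium safety ruler 300 long (own x) x 40 wide, base plate 4 thick, raised grip rib 14 wide along its whole middle, rib top 16 above the underside; about 0.13 kg. Origin: centre of its underside. Lies flat on the drawer floor, own x about along the unit's own x (its -x end is the front end, near the front panel); z up. Rides along with the drawer.
- ruler_front (a point): end of the ruler nearest the drawer's front panel, on its centre line, 8 above the underside
- ruler_back (a point): end of the ruler deep in the drawer, on its centre line, 8 above the underside
- eraser: white eraser 55 x 22 x 13, lying in the drawer on one side of the ruler
- tape: roll of clear tape lying flat in the drawer on one side of the ruler, 46 across, 18 high
- books: two stacked books bound as one block, 150 x 210 x 43, lying on the drawer unit's top, towards its back. Origin: centre of its underside.
- plant: potted plant, white pot 88 across and 85 high with leaves to about 170. Origin: centre of its underside.
- mug: blue mug, 80 across, 90 high. Origin: centre of its underside.
- pencil_pot: square white pencil pot 75 x 75 x 60, pencils standing up to 155. Origin: centre of its underside.
- notebook: grey notebook 150 x 210 x 14, lying. Origin: centre of its underside.
Mind the look-alikes: they are no part of the job. Leave any orange look-alike of the plant alone. What is shaped like the pencil_pot but orange or pink is not meant.

How it is judged:
By the outcome, as a careful person would: the job done as asked, in the order asked, and still so for the second after the job is handed in, while the arm keeps its last pose, push and grip.
It also fails if it takes over 56 s, if anything falls off the work surface, if the arm or the gripper's body presses on something with over 40 N, if the wrist force passes 120 N, or if a joint passes its speed limit or range.

## Working session

There is one attempt and no reset: what is moved stays moved. The work goes in short steps, Python scripts to look and compute and a shell command to move; the robot and the scene stay as the last step left them, time stands still between calls to the robot, and variables do not carry over. Pictures are saved under pics/ and viewed, at most 10 in all, crops included, and the job is handed in when it is done.

```bash
mkdir -p pics; ls
python3 - <<'E'
from bench import *
import cv2
print(observe(), tcp_to_grasp)
for n in("scene","top"):
    cv2.imwrite(f"pics/{n}0.png",grab_frame(n)[:,:,::-1]); print(camera_params(n))
E
```

```text
pics
{'t': 0.0, 'joints': array([ 1.15253313,  0.41798562, -0.01026584,  1.61415244,  0.00470076,
        1.11069785, -0.05304256]), 'qd': array([ 0.00089117, -0.00055483, -0.00092211, -0.00052844, -0.00077057,
        0.00148136, -0.00037086]), 'effort': array([ 8.57469131e-04, -8.51263475e+01,  6.38724044e-01, -4.25988257e+01,
       -4.86754929e-02,  1.86803093e-02,  2.15905043e-04]), 'tool_pos': array([ 229.77708962, -580.83317668,  204.827327  ]), 'tool_rot': array([-3.08488028e+00, -5.87999299e-01,  5.22233710e-04]), 'ft_force': array([-0.56689411, -0.18495139,  0.06788956]), 'torque': array([-0.00094316,  0.02648417, -0.00493245]), 'grip_force': 0.0, 'grip_width': 1.0029873910715383} 18.8
{'K': array([[490.29304678,   0.        , 312.77723454],
       [  0.        , 490.29304678, 238.85526068],
       [  0.        ,   0.        ,   1.        ]]), 'R': array([[ 0.04131526,  0.99912863, -0.005918  ],
       [ 0.75430213, -0.03507453, -0.65558987],
       [-0.65522618,  0.02262191, -0.75509397]]), 't': array([  -3.57865815, -368.62029965, 1836.87463877])}
{'K': array([[550.39735588,   0.        , 319.71636231],
       [  0.        , 550.39735588, 236.52041458],
       [  0.        ,   0.        ,   1.        ]]), 'R': array([[ 0.00265331, -0.99991292, -0.01292757],
       [-0.99646437, -0.00155812, -0.08400202],
       [ 0.08397456,  0.01310475, -0.99638172]]), 't': array([ -11.15551546,  570.46443957, 1534.07643048])}
```

View pics/scene0.png

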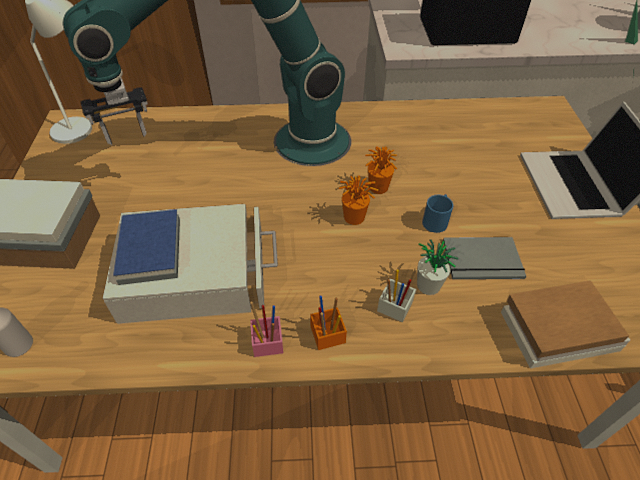

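View pics/top0.png

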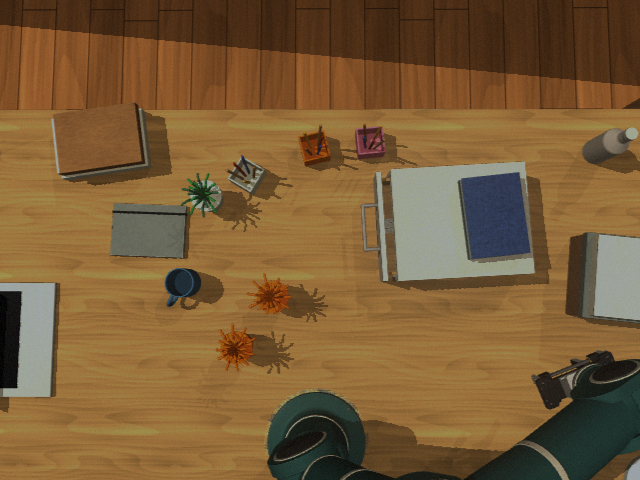

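The top view shows the unit's white top at about (390–535, 162–281), with the blue books on it. The drawer is slightly open, with its handle bar at about (364, 228). The real (white) pencil pot is at (246, 174) and the green plant at (204, 195). The orange and pink look-alikes at (315, 148), (370, 142), (270, 295) and (236, 347) are no part of the job. Next I'll measure the unit and the handle.

```bash
cat > h.py <<'E'
from bench import *
import numpy as np, cv2
from scipy.spatial.transform import Rotation as Ro
def ray(n,uv,z):
    c=camera_params(n); C=-c["R"].T@c["t"]
    d=c["R"].T@np.linalg.inv(c["K"])@np.array([*uv,1.]); return C+d*(z-C[2])/d[2]
def pix(n,X):
    c=camera_params(n); p=c["K"]@(c["R"]@np.asarray(X,float)+c["t"]); return p[:2]/p[2]
E
python3 - <<'E'
from h import *
im=cv2.imread("pics/top0.png"); hsv=cv2.cvtColor(im,cv2.COLOR_BGR2HSV)
m=((hsv[...,1]<60)&(hsv[...,2]>150)).astype(np.uint8); m[:,:388]=0;m[:150]=0;m[300:]=0;m[:,550:]=0
bl=((hsv[...,0]>95)&(hsv[...,0]<130)&(hsv[...,1]>80)).astype(np.uint8); bl[:150]=0;bl[300:]=0;bl[:,:440]=0
m=cv2.morphologyEx(m|bl,cv2.MORPH_CLOSE,np.ones((9,9)))
c=max(cv2.findContours(m,0,1)[0],key=cv2.contourArea)
b=cv2.boxPoints(cv2.minAreaRect(c)); print(b)
for p in b: print(ray("top",p,122).round(1))
for p in [(390,170),(526,162),(535,274),(396,281)]: print('eye',ray("top",p,122).round(1))
for p in [(361,204),(365,252)]: print('hand',ray("top",p,85).round(1))
cv2.imwrite("pics/c0.png",cv2.resize(im[150:300,345:545],None,fx=4,fy=4,interpolation=cv2.INTER_CUBIC))
E
```

```text
[[390.5207  168.85173]
 [527.0483  160.8207 ]
 [533.63104 272.7276 ]
 [397.10345 280.7586 ]]
[ 744.2 -200.2  122. ]
[ 765.9 -564.3  122. ]
[ 467.8 -572.9  122. ]
[ 445.8 -215.   122. ]
eye [ 741.1 -198.8  122. ]
eye [ 762.7 -561.4  122. ]
eye [ 464.4 -576.3  122. ]
eye [ 445.2 -212.1  122. ]
hand [ 654.6 -123.2   85. ]
hand [ 523.4 -133.6   85. ]
```

View pics/c0.png

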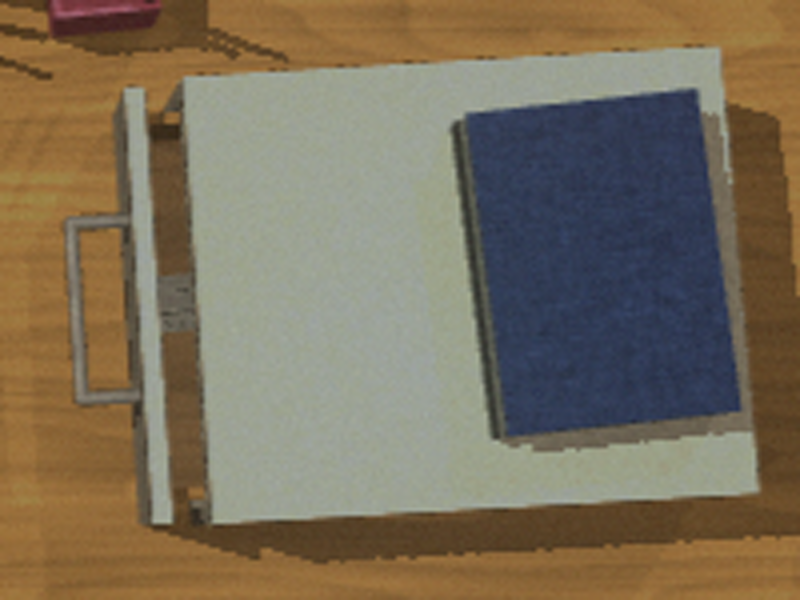

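The crop shows the handle bar from (363, 204) to (365, 250) in top-image pixels, the drawer about 23 mm open, and the ruler visible in the slot at (389, 225). The unit's front direction comes out as (-0.055, 0.998), and the middle of the handle is at about (591, -131, 85). I'll lift, align and travel over the unit.

```bash
python3 -m creep '[[0,0,0.08,0,0,-0.025,-1],[0,0,0.08,0,0,-0.025,-1],[0,0,0.08,0,0,-0.025,-1],[0,0,0.08,0,0,-0.025,-1],[0,0,0,0.024,-0.0268,0,0.3],[0,0,0,0.024,-0.0268,0,0.3],[0,0,0,0.024,-0.0268,0,0.3],[0,0,0,0.024,-0.0268,0,0.3],[0,0,0,0.024,-0.0268,0,0.3],[0,0,0,0.024,-0.0268,0,0.3]]'
python3 -m creep '[[0,0,0,0.024,-0.0268,0,0.3],[0,0,0,0.024,-0.0268,0,0.3],[0,0,0,0.024,-0.0268,0,0.3],[0,0,0,0.024,-0.0268,0,0.3],[0,0,0,0.024,-0.0268,0,0.3],[0,0,0,0.024,-0.0268,0,0.3],[0,0,0,0.024,-0.0268,0,0.3],[0,0,0,0.024,-0.0268,0,0.3],[0,0,0,0.024,-0.0268,0,0.3],[0,0,0,0.024,-0.0268,0,0.3]]'
cat >> h.py <<'E'
def where(T=None):
    s=observe(); M=Ro.from_rotvec(s["tool_rot"]).as_matrix()
    print("t",round(s["t"],2),"pos",s["tool_pos"].round(1),"axes",M.T.round(3).tolist(),"J",s["joints"].round(2),"F",s["ft_force"].round(1),"w",round(94*s["grip_width"],1),"gf",round(s["grip_force"],1))
    if T is not None: print("tool shift mm",(M.T@(np.array(T)-s["tool_pos"])).round(1))
E
python3 -c "
from h import *
where([591,-131,67])"
```

```text
t: 1.1
tool_pos: [365.2, -411.0, 305.2]
tool_rot: [-3.14, -0.089, 0.001]
ft_force: [0.4, -0.8, 0.4]
grip_width: 0.527
grip_force: 0.0
t: 2.1
tool_pos: [589.6, -130.0, 305.2]
tool_rot: [-3.14, -0.089, 0.001]
ft_force: [0.7, -0.3, -0.0]
grip_width: 0.349
grip_force: 0.0
t 2.1 pos [ 589.6 -130.   305.2] axes [[0.998, 0.057, -0.001], [0.057, -0.998, -0.0], [-0.001, 0.0, -1.0]] J [ 0.38  0.32 -0.28  1.53  0.09  1.3  -1.42] F [ 0.7 -0.3 -0. ] w 32.8 gf 0.0
tool shift mm [  1.5   1.1 238.2]
```

```bash
python3 -m creep '[[0,0,0,0,0,0.03,0.3],[0,0,0,0,0,0.03,0.3],[0,0,0,0,0,0.03,0.3],[0,0,0,0,0,0.03,0.3],[0,0,0,0,0,0.03,0.3],[0,0,0,0,0,0.02,0.3],[0,0,0,0,0,0,0.3]]'
python3 - <<'E'
from h import *
where([591,-131,67])
for X in [(591,-131,85),(651,-128,85),(531,-134.5,85)]: print(pix("scene",X).round(1),pix("top",X).round(1))
a=grab_frame("scene")[:,:,::-1][130:290,190:330]; b=grab_frame("top")[:,:,::-1][160:320,330:470]
cv2.imwrite("pics/c1.png",cv2.resize(np.hstack([a,b]),None,fx=2.85,fy=2.85,interpolation=cv2.INTER_CUBIC))
E
```

```text
t: 2.8
tool_pos: [587.3, -131.0, 132.6]
tool_rot: [-3.139, -0.089, 0.007]
ft_force: [-0.9, -1.1, 0.8]
grip_width: 0.349
grip_force: 0.0
t 2.8 pos [ 587.3 -131.   132.6] axes [[0.998, 0.057, -0.005], [0.057, -0.998, -0.001], [-0.005, 0.001, -1.0]] J [ 0.37  0.47 -0.26  1.73  0.14  0.97 -1.46] F [-0.9 -1.1  0.8] w 32.8 gf 0.0
tool shift mm [ 4.   0.3 65.6]
[273.6 248.1] [363.9 227.2]
[274.4 264.8] [362.7 205.3]
[272.6 232.3] [365.3 249.2]
```

View pics/c1.png

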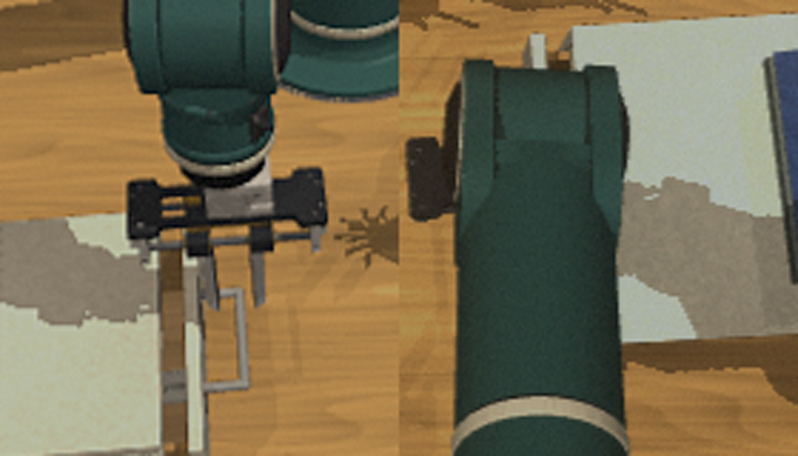

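The left half shows the open fingers straddling the line of the bar (tips at crop x≈213 and 258, bar at 241), and the prediction agrees to about 1 px. I'll descend and grip.

```bash
python3 -m creep '[[0,0,0,0,0,0.022,0.3],[0,0,0,0,0,0.022,0.3],[0,0,0,0,0,0.02,0.3],[0,0,0,0,0,0,0.3],[0,0,0,0,0,0,1],[0,0,0,0,0,0,1],[0,0,0,0,0,0,1],[0,0,0,0,0,0,1]]'
python3 -c "
from h import *
where([591,-131,67])"
```

```text
t: 3.7
tool_pos: [589.7, -131.1, 72.6]
tool_rot: [3.14, 0.089, 0.003]
ft_force: [-2.0, 1.1, 8.9]
grip_width: 0.097
grip_force: 30.0
t 3.7 pos [ 589.7 -131.1   72.6] axes [[0.998, 0.057, 0.002], [0.057, -0.998, 0.0], [0.002, -0.0, -1.0]] J [ 0.36  0.54 -0.25  1.77  0.17  0.85 -1.48] F [-2.   1.1  8.9] w 9.1 gf 30.0
tool shift mm [ 1.3 -0.1  5.6]
```

```bash
python3 -m creep '[[0,0,0,0,-0.01,0,1],[0,0,0,0,-0.02,0,1],[0,0,0,0,-0.02,0,1],[0,0,0,0,-0.02,0,1],[0,0,0,0,-0.02,0,1],[0,0,0,0,-0.02,0,1],[0,0,0,0,-0.02,0,1],[0,0,0,0,-0.02,0,1],[0,0,0,0,-0.01,0,1],[0,0,0,0,0,0,1]]'
python3 -c "
from h import *
where()"
```

```text
t: 4.7
tool_pos: [580.3, 30.7, 72.6]
tool_rot: [-3.139, -0.093, -0.002]
ft_force: [-3.2, 1.4, 10.2]
grip_width: 0.094
grip_force: 30.0
t 4.7 pos [580.3  30.7  72.6] axes [[0.998, 0.059, 0.001], [0.059, -0.998, -0.001], [0.001, 0.001, -1.0]] J [ 0.11  0.51 -0.28  1.83  0.18  0.83 -1.77] F [-3.2  1.4 10.2] w 8.8 gf 30.0
```

```bash
python3 -m creep '[[0,0,0,0,-0.007,0,1],[0,0,0,0,-0.007,0,1],[0,0,0,0,-0.004,0,1],[0,0,0,0,0,0,1]]'; python3 -m creep '[[0,0,0,0,-0.004,0,1],[0,0,0,0,0,0,1]]'
```

```text
t: 5.1
tool_pos: [579.3, 46.6, 72.6]
tool_rot: [3.14, 0.089, 0.002]
ft_force: [-3.6, -0.0, 10.5]
grip_width: 0.098
grip_force: 30.0
t: 5.3
tool_pos: [579.3, 46.7, 72.6]
tool_rot: [3.136, 0.085, 0.001]
ft_force: [-3.0, -17.9, 12.1]
grip_width: 0.095
grip_force: 30.0
```

At the stop: the drawer no longer moves and the pull reads -18 N. I'll release, lift, and step aside to look into it.

```bash
python3 -m creep '[[0,0,0,0,0.002,0,0.3],[0,0,0,0,0,0,0.3],[0,0,0,0,0,0,0.3],[0,0,0,0,0,-0.02,0.3],[0,0,0,0,0,-0.04,0.3],[0,0,0,0,0,-0.05,0.3],[0,0,0,0,0,-0.05,0.3],[0,0,0,0,0,-0.05,0.3],[0,0,0,0,0,-0.03,0.3]]'
python3 -m creep '[[0,0,0,0,-0.025,0,0.3],[0,0,-0.08,0,-0.03,0,0.3],[0,0,0,0,-0.03,0,0.3],[0,0,0,0,-0.03,0,0.3],[0,0,0,0,-0.03,0,0.3],[0,0,0,0,-0.03,0,0.3],[0,0,0,0,0,0,0.3]]'
python3 - <<'E'
from h import *
where()
a=grab_frame("top")[:,:,::-1]; cv2.imwrite("pics/top1.png",a)
s=grab_frame("scene")[:,:,::-1]; cv2.imwrite("pics/scene1.png",s)
A=cv2.resize(a[155:295,290:430],None,fx=2.8,fy=2.8,interpolation=cv2.INTER_CUBIC)
B=cv2.resize(s[190:330,220:360],None,fx=2.8,fy=2.8,interpolation=cv2.INTER_CUBIC)
cv2.imwrite("pics/c2.png",np.hstack([A,B]))
E
```

```text
t: 6.2
tool_pos: [579.3, 49.1, 315.6]
tool_rot: [-3.14, -0.09, -0.006]
ft_force: [0.1, -0.5, -0.3]
grip_width: 0.35
grip_force: 0.0
t: 6.9
tool_pos: [557.7, 226.9, 311.4]
tool_rot: [-3.132, -0.224, 0.001]
ft_force: [-0.7, 0.2, -0.4]
grip_width: 0.349
grip_force: 0.0
t 6.9 pos [557.7 226.9 311.4] axes [[0.99, 0.142, -0.001], [0.142, -0.99, -0.002], [-0.001, 0.002, -1.0]] J [-0.12  0.33 -0.42  1.53  0.13  1.32 -1.97] F [-0.7  0.2 -0.4] w 32.8 gf 0.0
```

View pics/c2.png

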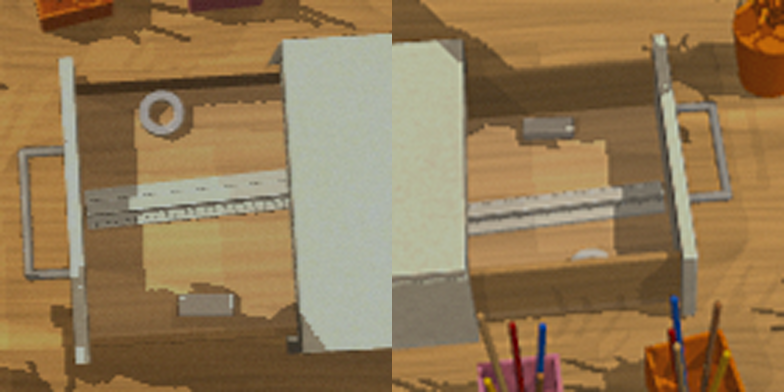

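The top crop (left) shows the ruler lying front to rear: front edge at crop (86, 190–230), disappearing under the top at (287, 170–208). The tape is at (161, 113) and the eraser at (206, 304), both well clear of it. I'll work out the ruler line.

Run:
```python
from h import *
f=lambda x,y:(290+x/2.8-.3,155+y/2.8-.3)
P={k:ray("top",f(*p),z) for k,p,z in [("fa",(86,190),26),("fb",(87,230),26),("ra",(287,170),26),("rb",(288,208),26),("pan1",(77,60),108),("pan2",(88,360),108),("rail1",(284,42),122),("rail2",(301,352),122)]}
for k in P: print(k,P[k].round(1))
F=(P["fa"]+P["fb"])/2; R=(P["ra"]+P["rb"])/2; d=(R-F)[:2]; d/=np.linalg.norm(d)
print("front",F,"dir",d,"vis len",np.linalg.norm(R-F),"ctr",F[:2]+150*d,"grip110",F[:2]+110*d)
a=np.array([.057,-.998]); print("angle vs unit",np.arctan2(a[0]*d[1]-a[1]*d[0],a@d))
# check in scene
for X in (F,R): print(pix("scene",(X[0],X[1],26)), "scene crop",(pix("scene",(X[0],X[1],26))-[220,190])*2.8)
G=F[:2]+110*d; where([*G,150])
```

```text
fa [610.  -11.9  26. ]
fb [569.4 -13.   26. ]
ra [ 630.6 -215.1   26. ]
rb [ 592.  -215.7   26. ]
pan1 [727.2  -3.8 108. ]
pan2 [438.7 -15.1 108. ]
rail1 [ 741.9 -201.8  122. ]
rail2 [ 446.7 -215.3  122. ]
front [589.70751422 -12.40780926  26.        ] dir [ 0.10577371 -0.99439023] vis len 204.1347804609538 ctr [ 605.57357046 -161.56634324] grip110 [ 601.34262213 -121.79073418]
angle vs unit 0.04891969513870096
[315.59937327 259.27732513] scene crop [267.67824515 193.97651037]
[245.51486231 267.6769619 ] scene crop [ 71.44161446 217.49549332]
t 7.0 pos [559.  222.8 311.3] axes [[0.99, 0.138, -0.0], [0.138, -0.99, -0.0], [-0.0, 0.0, -1.0]] J [-0.11  0.33 -0.41  1.53  0.13  1.32 -1.97] F [ 1.   0.2 -0.1] w 32.4 gf 0.0
tool shift mm [ -5.5 347.1 161.3]
```

The ruler's front end is at (590, -12), its direction to the rear is (0.106, -0.994), and its centre is about 45 mm ahead of the rail. I'll grip 125 mm behind the front end, at (603, -137), with tool x turned toward the front (az = -1.54).

```bash
python3 -m creep '[[0,0,-0.14,0,0,0,0],[0,0,-0.14,0,0,0,0],[0,0,-0.14,0,0,0,0],[0,0,-0.14,0,0,0,0],[0,0,-0.14,0,0,0,0],[0,0,-0.14,0,0,0,0],[0,0,-0.14,0,0,0,0],[0,0,-0.14,0,0,0,0],[0,0,-0.14,0,0,0,0],[0,0,-0.14,0,0,0,0]]'
python3 -m creep '[[0,0,-0.14,0,0,0,0],[0,0,0,-0.04,0,0,0],[0,0,0,-0.04,0,0,0],[0,0,0,-0.04,0,0,0],[0,0,0,-0.04,0,0,0],[0,0,0,-0.04,0,0,0],[0,0,0,-0.04,0,0,0],[0,0,0,-0.04,0,0,0],[0,0,0,-0.04,0,0,0],[0,0,0,-0.03,0,0,0]]'
python3 -c "
from h import *
where([603,-136.7,150])"
```

```text
t: 8.0
tool_pos: [559.7, 220.9, 311.4]
tool_rot: [2.254, 2.188, -0.0]
ft_force: [-0.0, 0.0, -0.2]
grip_width: 0.5
grip_force: 0.0
t: 9.0
tool_pos: [595.7, -130.0, 311.4]
tool_rot: [2.104, 2.332, -0.001]
ft_force: [0.6, 0.4, 0.1]
grip_width: 0.5
grip_force: 0.0
t 9.0 pos [ 595.7 -130.   311.4] axes [[-0.102, 0.995, -0.001], [0.995, 0.102, -0.0], [-0.0, -0.001, -1.0]] J [ 0.56  0.36 -0.53  1.5   0.18  1.33  0.12] F [0.6 0.4 0.1] w 47.0 gf 0.0
tool shift mm [ -7.3   6.6 161.4]
```

```bash
python3 -m creep '[[0,0,0,-0.007,0.0066,0.03,0],[0,0,0,0,0,0.04,0],[0,0,0,0,0,0.04,0],[0,0,0,0,0,0.04,0],[0,0,0,0,0,0.04,0],[0,0,0,0,0,0.03,0],[0,0,0,0,0,0.02,0],[0,0,0,0,0,0.01,0],[0,0,0,0,0,0,0]]'
python3 - <<'E'
from h import *
where([603,-136.7,28])
s=grab_frame("scene")[:,:,::-1]
cv2.imwrite("pics/c3.png",cv2.resize(s[150:300,200:340],None,fx=4,fy=4,interpolation=cv2.INTER_CUBIC))
E
```

```text
t: 9.9
tool_pos: [602.9, -132.8, 60.6]
tool_rot: [-2.101, -2.334, 0.002]
ft_force: [0.2, 0.3, 1.2]
grip_width: 0.497
grip_force: 0.0
t 9.9 pos [ 602.9 -132.8   60.6] axes [[-0.105, 0.994, 0.0], [0.994, 0.105, -0.002], [-0.002, 0.0, -1.0]] J [ 0.5   0.61 -0.45  1.73  0.33  0.88  0.01] F [0.2 0.3 1.2] w 46.7 gf 0.0
tool shift mm [-3.9 -0.2 32.6]
```

View pics/c3.png

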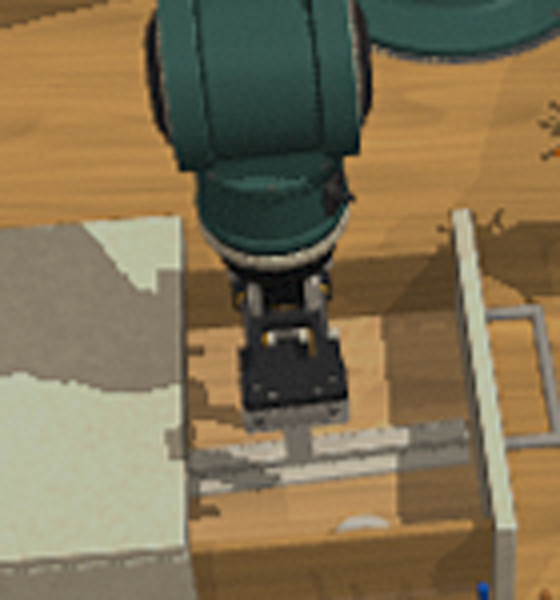

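The gripper is over the ruler, between rail and panel, with its body clear of both; the near finger is at crop (300, 440), beside the rib. I'll descend and close on the rib.

```bash
python3 -m creep '[[0,0,0,-0.004,0,0.012,0],[0,0,0,0,0,0.012,0],[0,0,0,0,0,0.007,0],[0,0,0,0,0,0,0],[0,0,0,0,0,0,0]]'
```

```text
t: 10.45
tool_pos: [604.0, -135.9, 30.4]
tool_rot: [-2.1, -2.336, 0.0]
ft_force: [0.0, -0.8, 0.1]
grip_width: 0.499
grip_force: 0.0
```

```bash
python3 -m creep '[[0,0,0,0,0,0.003,0],[0,0,0,0,0,0,0.5],[0,0,0,0,0,0,1],[0,0,0,0,0,0,1],[0,0,0,0,0,0,1],[0,0,0,0,0,0,1],[0,0,0,0,0,0,1]]'
```

```text
t: 11.15
tool_pos: [604.1, -136.0, 27.5]
tool_rot: [2.101, 2.336, 0.0]
ft_force: [-0.9, -0.1, 1.7]
grip_width: 0.146
grip_force: 30.0
```

Rib gripped (13.7 mm wide). I'll lift 6 mm, then tilt the front up 0.35 rad while rising so the rear stays just off the floor.

```bash
python3 -m creep '[[0,0,0,0,0,-0.003,1],[0,0,0,0,0,-0.003,1],[0,0.05,0,0,0,-0.009,1],[0,0.05,0,0.0005,0,-0.009,1],[0,0.05,0,0.001,0,-0.009,1],[0,0.05,0,0.0015,0,-0.0085,1],[0,0,0,0,0,0,1]]'
python3 -c "
from h import *
where()"
```

```text
t: 11.85
tool_pos: [604.3, -137.7, 69.7]
tool_rot: [-2.0, -2.218, -0.202]
ft_force: [0.1, -0.2, -1.8]
grip_width: 0.145
grip_force: 30.0
t 11.85 pos [ 604.3 -137.7   69.7] axes [[-0.101, 0.975, 0.199], [0.995, 0.103, 0.001], [-0.02, 0.198, -0.98]] J [ 0.67  0.67 -0.56  1.66  0.18  0.96  0.2 ] F [ 0.1 -0.2 -1.8] w 13.6 gf 30.0
```

```bash
python3 -m creep '[[0,0.05,0,0.002,0,-0.0085,1],[0,0.05,0,0.0025,0,-0.0083,1],[0,0.05,0,0.003,0,-0.008,1],[0,0,0,0,0,0,1],[0,0,0,0,0,0,1]]'
python3 - <<'E'
from h import *
where()
o=observe();M=Ro.from_rotvec(o["tool_rot"]).as_matrix();p=o["tool_pos"]
for a in (127,-173): # underside 5.5 beyond TCP along tool z
    X=p+M@[a,0,5.5]; print(a,X.round(1),"scene crop",((pix("scene",X)-[200,150])*4).round(0))
s=grab_frame("scene")[:,:,::-1]
cv2.imwrite("pics/c4.png",cv2.resize(s[150:300,200:340],None,fx=4,fy=4,interpolation=cv2.INTER_CUBIC))
E
```

```text
t: 12.35
tool_pos: [603.7, -134.2, 94.5]
tool_rot: [-1.914, -2.129, -0.336]
ft_force: [-0.5, -1.4, -1.4]
grip_width: 0.144
grip_force: 30.0
t 12.35 pos [ 603.7 -134.2   94.5] axes [[-0.099, 0.935, 0.341], [0.994, 0.106, -0.001], [-0.037, 0.339, -0.94]] J [ 0.76  0.71 -0.62  1.59  0.07  1.07  0.31] F [-0.5 -1.4 -1.4] w 13.6 gf 30.0
127 [590.9 -13.6 132.6] scene crop [460. 342.]
-173 [ 620.7 -294.    30.3] scene crop [ 70. 481.]
```

View pics/c4.png

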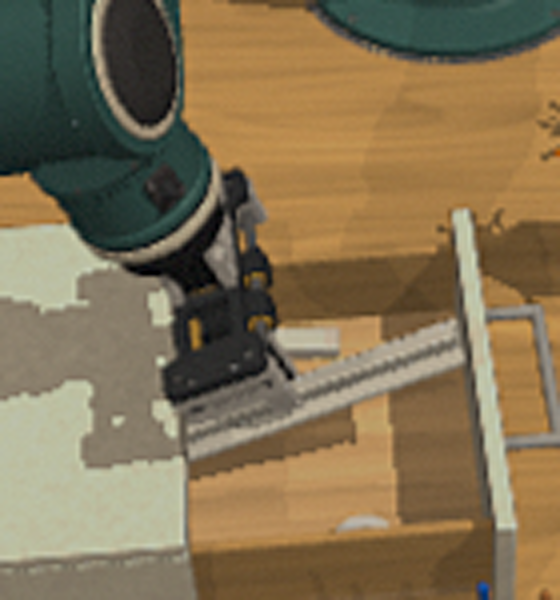

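The front end is at crop (463, 340), against (460, 342) predicted, so nothing slipped. It clears the panel by about 24 mm and the rear sits 8 mm off the floor. I'll draw it out along its own axis.

```bash
python3 -m creep '[[0,0,0,0.01,0,0,1],[0,0,0,0.015,0,0,1],[0,0,0,0.015,0,0,1],[0,0,0,0.015,0,0,1],[0,0,0,0.015,0,0,1],[0,0,0,0.01,0,0,1],[0,0,0,0,0,0,1]]'
python3 -m creep '[[0,0,0,0.01,0,0,1],[0,0,0,0.015,0,0,1],[0,0,0,0.015,0,0,1],[0,0,0,0.015,0,0,1],[0,0,0,0.015,0,0,1],[0,0,0,0.01,0,0,1],[0,0,0,0,0,0,1]]'
python3 - <<'E'
from h import *
where()
o=observe();M=Ro.from_rotvec(o["tool_rot"]).as_matrix();p=o["tool_pos"]
for a in (127,-173): print(a,(p+M@[a,0,5.5]).round(1))
for n,uv in dict(plant1=(270,295),oran=(315,148),pot=(246,174),plant=(204,195)).items(): print(n,ray("top",uv,120).round(0))
s=grab_frame("scene")[:,:,::-1]
cv2.imwrite("pics/c5.png",cv2.resize(s[120:330,180:400],None,fx=2.8,fy=2.8,interpolation=cv2.INTER_CUBIC))
E
```

```text
t: 13.1
tool_pos: [596.0, -58.1, 123.3]
tool_rot: [-1.912, -2.13, -0.339]
ft_force: [0.7, 0.3, -1.7]
grip_width: 0.145
grip_force: 30.0
t: 13.8
tool_pos: [587.9, 16.7, 150.7]
tool_rot: [-1.911, -2.13, -0.339]
ft_force: [-0.8, -0.2, -1.3]
grip_width: 0.141
grip_force: 30.0
t 13.8 pos [587.9  16.7 150.7] axes [[-0.102, 0.934, 0.343], [0.994, 0.108, 0.001], [-0.036, 0.341, -0.939]] J [ 0.62  0.56 -0.7   1.71 -0.    1.02  0.11] F [-0.8 -0.2 -1.3] w 13.3 gf 30.0
127 [574.8 137.2 189. ]
-173 [ 605.3 -143.    86.2]
plant1 [408. 119. 120.]
oran [802.   2. 120.]
pot [731. 187. 120.]
plant [674. 299. 120.]
```

View pics/c5.png

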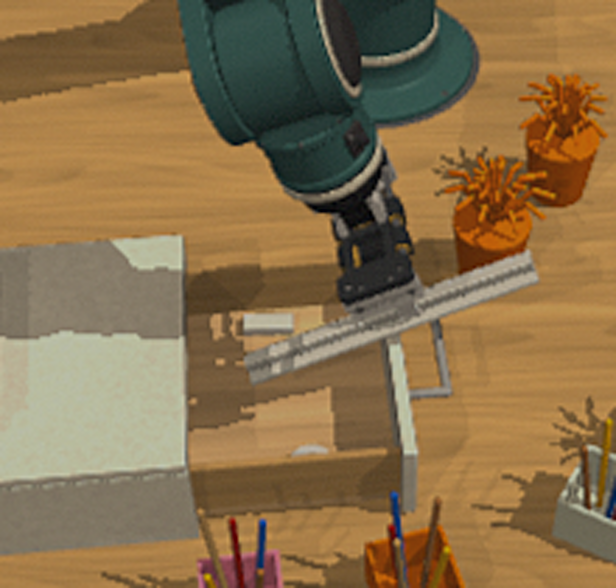

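The ruler's rear is out past the rail and the whole ruler is free; eraser and tape are still in the drawer. I'll raise it and level it.

```bash
python3 -m creep '[[0,0,0,0.005,0,-0.014,1],[0,0,0,0.005,0,-0.014,1],[0,0,0,0.005,0,-0.014,1],[0,0,0,0.005,0,-0.014,1],[0,0,0,0.005,0,-0.014,1],[0,0,0,0,0,0,1]]'
python3 -m creep '[[0,-0.05,0,0,0,0,1],[0,-0.05,0,0,0,0,1],[0,-0.05,0,0,0,0,1],[0,-0.05,0,0,0,0,1],[0,-0.05,0,0,0,0,1],[0,-0.05,0,0,0,0,1],[0,-0.05,0,0,0,0,1],[0,0,0,0,0,0,1],[0,0,0,0,0,0,1],[0,0,0,0,0,0,1]]'
python3 - <<'E'
from h import *
where()
o=observe();M=Ro.from_rotvec(o["tool_rot"]).as_matrix();p=o["tool_pos"]
for a in (127,-173):
    X=p+M@[a,0,-2.5]; print(a,X.round(1),((pix("scene",X)-[100,100])*2).round())
s=grab_frame("scene")[:,:,::-1]
cv2.imwrite("pics/c6.png",cv2.resize(s[100:380,100:490],None,fx=2,fy=2,interpolation=cv2.INTER_CUBIC))
E
```

```text
t: 14.45
tool_pos: [589.0, 14.4, 226.6]
tool_rot: [-1.915, -2.13, -0.341]
ft_force: [-0.6, 0.4, -1.1]
grip_width: 0.143
grip_force: 30.0
t: 15.45
tool_pos: [588.0, 13.8, 224.0]
tool_rot: [-2.101, -2.334, -0.001]
ft_force: [-0.2, -0.4, -1.7]
grip_width: 0.147
grip_force: 30.0
t 15.45 pos [588.   13.8 224. ] axes [[-0.105, 0.994, 0.001], [0.994, 0.105, -0.001], [-0.001, 0.001, -1.0]] J [ 0.41  0.4  -0.63  1.67  0.25  1.15 -0.18] F [-0.2 -0.4 -1.7] w 13.8 gf 30.0
127 [574.7 140.1 226.6] [546. 210.]
-173 [ 606.2 -158.3  226.3] [319. 236.]
```

View pics/c6.png

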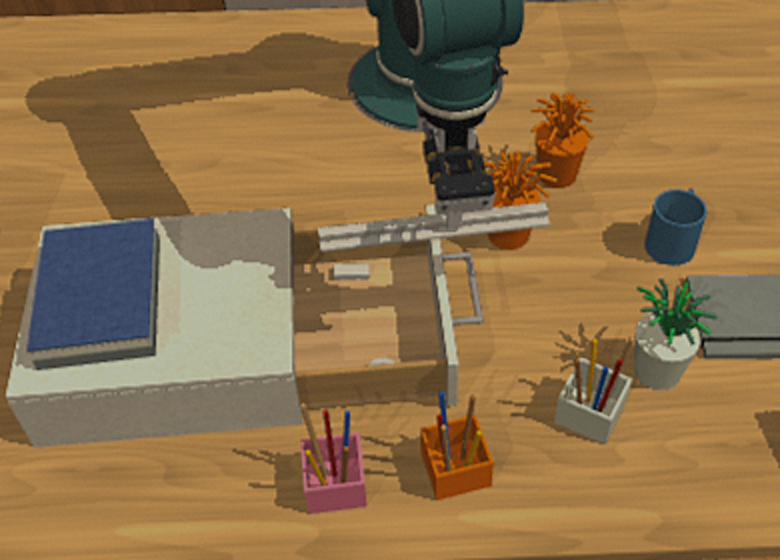

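The ruler is level, with its ends at crop (548, 213) and (320, 238), matching the prediction. The drawer is open with the eraser and tape inside, and the other things have not moved. I'll make a small height correction, settle, and hand in.

```bash
python3 -m creep '[[0,0,0,0,0,-0.004,1],[0,0,0,0,0,0,1],[0,0,0,0,0,0,1],[0,0,0,0,0,0,1],[0,0,0,0,0,0,1],[0,0,0,0,0,0,1],[0,0,0,0,0,0,1]]' && python3 -c "
from bench import *
print(close_job())"
```

```text
t: 16.2
tool_pos: [588.0, 14.5, 228.2]
tool_rot: [-2.101, -2.336, 0.0]
ft_force: [0.4, 0.4, -1.4]
grip_width: 0.142
grip_force: 30.0
the job is handed in; nothing more can be done
None
```

The job is handed in at 16.2 s (no verdict was returned): the ruler is held still and level about 10 cm above the unit's top, the drawer is open at its stop with the eraser and tape still in it, and nothing else looks moved in the last picture.

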